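Park the blade guard of a mandoline slicer past its spring catch

ROBOT

A 6-joint arm with a two-finger parallel gripper is mounted at the origin on a cart in front of the work surface, level with it; the furniture and walls round the work are solid. World frame = base frame: x ahead of the robot, y to its left, z up, the work surface at z = 0. Lengths are in m, angles in rad, forces in N, time in s.
With the tool pointing down it reaches from about 0.275 to 0.75 m from the base axis. Payload 10.2 kg.
Tool frame: the origin (TCP) lies at the very end of the fingers, on their centre line; the grasp point (between the pads) lies 19 mm behind it; z points along the fingers, y is the line along which they close (so a half turn about z gives the same grasp; the last joint's range is limited). The gripper opens to 88 mm and grips with 3 to 60 N. Pads are 18 mm wide; open, the fingers measure 123 mm over their backs; the gripper's body (75 mm by 187 mm) begins 45 mm behind the grasp point.
Start: joints at [-1.483, 0.313, 1.498, -0, 1.331, -0.223], TCP at [0.161, -0.5, 0.239] pointing down, gripper open.
Joint ranges: [-2.94, 2.94], [-0.97, 2.17], [0.19, 2.56], [-1.23, 4.37], [0.02, 3.11], [-2.88, 2.88]. Speed limits (rad/s): [2.39, 2.39, 3.01, 3.14, 3.14, 3.14].

INTERFACE

Orientations are given as a 3x3 rotation matrix whose columns are the frame's x, y, z axes.
In Python, from station import status, snapshot, sign_off gives the robot as it stands. The module is installed in compiled form; this text tells all that it offers.
- The arm moves only by the shell command python3 -m jog 'ROWS' [FORCE]. ROWS is JSON, one flat list of numbers, 7 for each row, row after row: the turn, a rotation vector about the tool's x, y, z as a fraction of full scale, then the shift along the tool's x, y, z as a fraction of full scale, then the opening, from 0 (shut) to 1 (fully open). In form: [rx, ry, rz, dx, dy, dz, claw, rx, ry, rz, dx, dy, dz, claw, ...]. A call has 1 to 10 rows; each row shifts and turns the commanded pose from where the row before left it, along the tool's axes as they then stand; what a row does not reach is not made up. Full scale, the value 1, is 0.1 m for a shift and 8 degrees for a turn. A row lasts 1/8 s, in which the tool goes at most 62.5 mm and 10.7 degrees, less where a joint would pass 70% of its speed; a pose out of reach is approached as far as the arm can. A call with a number of a shift or a turn outside -1 to 1 is refused whole. A call with a gripper value outside its range is refused whole. The fingers move at their own pace and stop on an object; FORCE is the grip in N (left out, the last holds). Time passes only in rows, so rows that do not move let the fingers close. It gives the time, the measured TCP pose, the force, the opening and the grip force at its end, in the units of the state.
- status.read_state(): the state, without advancing time (a new reading comes with each control period).
- snapshot(name): name is "scene" or "top" or "wrist"; returns a dict with "frame" (384x512x3 uint8, blue, green, red), "intrinsics" (3x3 intrinsics, pixels), "rvec" (rotation vector, rad) and "tvec" (3), from world to camera coordinates, as OpenCV has them; the wrist camera has in their place "T_tool_cam" (4x4, takes a point from camera to tool coordinates, whose origin is the TCP and whose axes are the flange's). Camera axes: x right, y down, z forward; pixel columns grow to the right and rows downward; lengths in m; the calibration is good to about 2 mm. The wrist camera is an equidistant fisheye: a pixel r from the principal point sees the ray r / f radians off the axis. A picture is of the moment at which its call begins: read the wrist's pose just before it. There is no depth.
- sign_off(): hands the job in; it is judged then, once.
The state is a dict: "time": time; "qpos": joint angles; "dq": joint speeds; "joint_efforts": joint torques, N m; "position": TCP position; "orientation": TCP orientation; "contact_force": force on the tool from outside, world axes, zero at the start; "ft_torque": the same for the moment, N m; "finger_gap": finger opening in m; "finger_force": force on a finger pad.
Only numpy, scipy, OpenCV 4.12 (cv2) and the standard library are available. Lean on these libraries where they do the work, as an engineer would, in place of code of your own. Each camera call takes 0.05 s, during which the arm holds its last target. There are 200 camera calls.

TASK

Make the mandoline slicer safe to put away: press its spring catch bar right down with a fingertip behind the guard plate's thumb lip and, keeping it down so that it does not click into the middle notch, push the guard plate along the rails over the blade until it is fully home against the end stop, then let go so that the catch springs up and locks it there. Only press and push, without lifting the plate or forcing it, and leave the food holder, peeler, egg timer and spice jar beside it where they are.

Things in the scene. Friction and masses are not known exactly. Their poses are not given: they have to be found in the camera images.
- slicer: Mandoline slicer, 300 mm long (plus a 71 mm loop handle at its -y end), 120 mm wide, fixed by suction feet. Origin: centre of its footprint on the worktop. y runs along its length, away from the loop handle: the guard plate slides to +y; z up. Two rails along y, 34.5 mm high, 72 mm clear between them (82 mm between their upper lips). Rear cross piece, y = -150 to -124 mm, 29 mm high.
- end_stop (a point): Edge of the slicer's ridged far deck, at y = 105.7 mm in the slicer's frame, 29 mm high: end stop for the guard plate's front edge. Between it and the plate the diagonal steel blade lies open in a gap (y = 73 to 103 mm, 19 mm high) until the plate covers it.
- guard: Guard plate: loose flat steel plate, 92 wide, 120 long, 5 mm thick, 0.3 kg, on the rails' ledges under their lips (1.5 mm play). Origin: middle of its rear (-y) edge, at the underside, 24 mm above the worktop; axes as the slicer's. It starts at y = -55 mm in the slicer's frame and is home at about -14.5 mm (40 mm travel). Three windows 20 mm apart take the catch's nose: start, middle, home.
- guard_lip (a point): Top middle of the guard plate's thumb lip, on its rear face: an upright cross wall at the plate's rear edge, 60 mm wide, 5 mm thick, standing 23 mm above the plate's top, 52 mm above the worktop. Its rear face, flush with the plate's rear edge, is the face to push.
- catch (a joint): Spring catch bar: how far it is pressed down, 0 (up) to 0.007 m (fully down, hard stop). The spring pushes back with 1.8 N at the top, 5 N fully down. Its nose frees the plate when 4.5 mm down (6 mm if the plate is raised within its play). Let go under a window it springs up and locks the plate; between windows the plate keeps it down by about 3 to 4.5 mm.
- catch_pad (a point): Middle of the open part of the catch bar, on its ribbed flat top, 22.5 mm above the worktop when up; moves with the bar. At y = -88 mm in the slicer's frame, 33 mm behind the lip at the start. The bar is 44 mm wide, open from y = -122 mm to the lip, and runs on under the plate at the same height, so a finger behind the lip can keep it pressed over the whole travel.
- catch_nose (a point): Top of the catch's nose, an upright block 18 mm across and 8 mm along y, at y = 10 mm in the slicer's frame, 28.5 mm above the worktop when up; it stands in a window of the guard plate and goes down with the bar.
- food_holder: the slicer's food holder: a round disc 90 mm across with a knob, 58 mm tall; a bystander, loose; origin at the centre of its underside
- peeler: a vegetable peeler lying flat, 170 x 25 x 18 mm; a bystander, loose; origin at the centre of its underside
- timer: a wind-up egg timer, 61 mm across, 50 mm tall; a bystander, loose; origin at the centre of its underside
- paprika: a spice jar with screw lid, 44 mm across, 96 mm tall; a bystander, loose; origin at the centre of its underside

How it is judged:
On the way, in this order (a step that is already met when the one before it is completed fails the run):
1. the catch is pressed down while the guard plate is still at its start (value of joint catch above 0.0045 m and y of guard in the frame of slicer below -0.05 m), for 0.05 s.
2. the guard plate has been pushed past the middle notch (y of guard in the frame of slicer above -0.027 m), for 0.05 s.
At the end, for the whole second after the job is handed in: The guard plate lies flat in its rails at rest within 3 mm of fully home (its origin between -17.5 and -12 mm along the slicer's y), and the catch has sprung up (less than 1.5 mm down) in the home window (y of guard in the frame of slicer between -0.0175 and -0.012 m and value of joint catch below 0.0015 m and z of guard in the frame of slicer below 0.027 m and linear speed of guard below 0.01 m/s and angle between the y axis of guard and the y axis of slicer, either way round below 0.05 rad); the robot touches nothing.
It fails at once if the catch was let up into the middle notch (y of guard in the frame of slicer between -0.045 and -0.025 m and value of joint catch below 0.0015 m).
It fails at once if the guard plate was lifted or tipped out of its rails (z of guard in the frame of slicer above 0.03 m or angle between guard's own z axis and vertical above 0.12 rad).
It fails at once if the guard plate was forced (more than 60 N) (contact force between the fingers and guard above 60 N).
It fails at once if a bystander was moved by more than 20 mm (distance of any of food_holder, peeler, timer, paprika from where it was at the start of the episode above 0.02 m).
It also fails if it takes over 42 s, if anything falls off the work surface, if the arm or the gripper's body presses on something with over 40 N, if the wrist force passes 120 N, or if a joint passes its speed limit or range.

## Working session

There is one attempt and no reset: what is moved stays moved. The work goes in short steps, Python scripts to look and compute and a shell command to move; the robot and the scene stay as the last step left them, time stands still between calls to the robot, and variables do not carry over. Pictures are saved under pics/ and viewed, at most 10 in all, crops included, and the job is handed in when it is done.

```bash
mkdir -p pics
python3 - <<'E'
from station import status, snapshot
import cv2,numpy as np,pickle
s=status.read_state();print({k:np.round(v,3).tolist() for k,v in s.items()})
d={n:snapshot(n) for n in("scene","top")}
pickle.dump(d,open('d.pkl','wb'))
for n in d: cv2.imwrite(f'pics/{n}0.png',d[n]['frame']); print(n,d[n]['intrinsics'],d[n]['rvec'],d[n]['tvec'])
E
```

```text
{'time': 0.0, 'qpos': [-1.483, 0.313, 1.498, -0.0, 1.331, -0.223], 'dq': [0.0, -0.001, 0.003, -0.0, -0.001, -0.0], 'joint_efforts': [-0.0, -40.221, -25.227, 0.069, 0.035, -0.0], 'position': [0.161, -0.5, 0.238], 'orientation': [[0.952, 0.306, -0.0], [0.306, -0.952, 0.001], [0.0, -0.001, -1.0]], 'contact_force': [0.962, 0.556, -0.921], 'ft_torque': [0.036, 0.002, -0.036], 'finger_force': 0.0, 'finger_gap': 0.088}
scene [[414.20619518   0.         257.76494327]
 [  0.         414.20619518 193.41513993]
 [  0.           0.           1.        ]] [ 0.67771944 -2.56359151  1.19951675] [0.43235709 0.27200883 0.62502295]
top [[368.13660136   0.         254.97929483]
 [  0.         368.13660136 193.8585092 ]
 [  0.           0.           1.        ]] [ 2.10059884 -2.11846637  0.23422258] [-0.07415241  0.54709489  0.80844411]
```

View pics/top0.png

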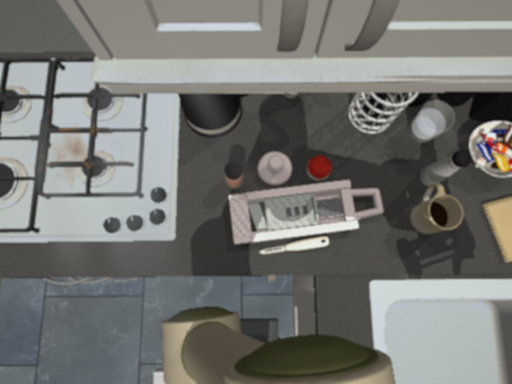

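View pics/scene0.png

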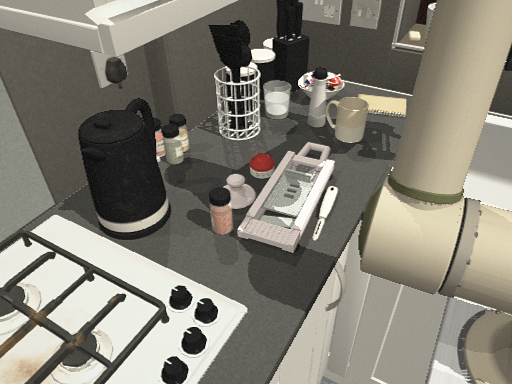

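The top view shows the slicer from about (230,220) to (352,200), with the loop handle on the right at (383,203), so slicer +y points to image left. The peeler is below it, and the jar, holder and timer are above. I'll enlarge it next.

```bash
cat > h.py <<'E'
import cv2,numpy as np,pickle
def ray(c,uv):
    R=cv2.Rodrigues(np.array(c['rvec']))[0];t=np.array(c['tvec']).ravel()
    d=np.linalg.inv(c['intrinsics'])@np.array([uv[0],uv[1],1.]);return -R.T@t,R.T@d
def onz(c,uv,z):
    o,d=ray(c,uv);return o+d*(z-o[2])/d[2]
E
python3 - <<'E'
import cv2,pickle,numpy as np
d=pickle.load(open('d.pkl','rb'))
a=d['top']['frame'][170:260,220:390];b=d['scene']['frame'][135:255,230:345]
a=cv2.resize(a,None,fx=4.7,fy=4.7,interpolation=cv2.INTER_CUBIC)
cv2.imwrite('pics/c1.png',a)
E
```

```text
(no output)
```

View pics/c1.png

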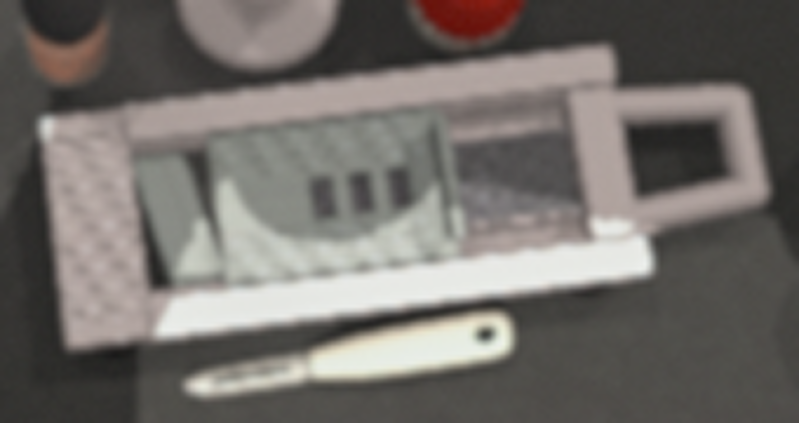

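Run:
```python
from h import *
d=pickle.load(open('d.pkl','rb'));c=d['top'];print(ray(c,(255,194)))
def P(u,v,z): return onz(c,(220+(u+.5)/4.7-.5,170+(v+.5)/4.7-.5),z)
pts={'deckTL':(45,118,.029),'deckBL':(68,345,.029),'railTR':(614,48,.0345),'railBR':(652,240,.0345),'lipT':(440,112,.052),'lipB':(463,238,.052),'crossT':(570,88,.029),'crossB':(590,220,.029),'padstart':(625,90,.029),'plateFT':(207,140,.029),'plateFB':(225,285,.029)}
for k,v in pts.items(): print(k,P(*v).round(4))
```

```text
(array([ 0.36035788, -0.07361131,  0.90725787]), array([ 0.21402493, -0.00601231, -0.97680977]))
deckTL [ 0.5515 -0.016   0.029 ]
deckBL [ 0.4342 -0.0283  0.029 ]
railTR [ 0.5853 -0.3127  0.0345]
railBR [ 0.4843 -0.3255  0.0345]
lipT [ 0.548  -0.2175  0.052 ]
lipB [ 0.4836 -0.2262  0.052 ]
crossT [ 0.5653 -0.2898  0.029 ]
crossB [ 0.4957 -0.296   0.029 ]
padstart [ 0.564  -0.3185  0.029 ]
plateFT [ 0.5392 -0.1     0.029 ]
plateFB [ 0.4638 -0.1081  0.029 ]
```

```bash
python3 -m jog '[0,0,0.72,0,0,0,0, 0,0,0.72,0,0,0,0, 0,0,0,0.48,-0.255,0,0, 0,0,0,0.48,-0.255,0,0, 0,0,0,0.48,-0.255,0,0, 0,0,0,0.48,-0.255,0,0, 0,0,0,0.48,-0.255,0,0, 0,0,0,0.48,-0.255,0,0, 0,0,0,0.48,-0.255,0,0, 0,0,0,0.4,-0.255,0,0]' 10
python3 - <<'E'
from station import status, snapshot
import cv2,pickle
s=status.read_state();w=snapshot('wrist');t=snapshot('top')
pickle.dump((s,w),open('w1.pkl','wb'));cv2.imwrite('pics/w1.png',w['frame'])
print(s['position'],s['orientation'],s['contact_force'],w['T_tool_cam'],w['intrinsics'])
E
```

```text
time: 1.35
position: [0.5133, -0.2545, 0.2383]
orientation: [[0.994, 0.11, -0.001], [0.11, -0.994, 0.0], [-0.0, -0.0, -1.0]]
contact_force: [-0.3, -0.6, -0.4]
finger_gap: 0.0005
finger_force: 0.0
[ 0.51329195 -0.25447861  0.23831636] [[ 9.93929249e-01  1.10019978e-01 -5.01424304e-04]
 [ 1.10020187e-01 -9.93929269e-01  4.09253994e-04]
 [-4.53354176e-04 -4.61936310e-04 -9.99999791e-01]] [-0.26925185 -0.62637112 -0.44210879] [[-6.04347587e-04 -9.55813786e-01 -2.93972179e-01  7.44276525e-02]
 [ 9.99999154e-01 -9.16179976e-04  9.23047807e-04  2.08771793e-05]
 [-1.15159324e-03 -2.93971373e-01  9.55813531e-01 -1.45867497e-01]
 [ 0.00000000e+00  0.00000000e+00  0.00000000e+00  1.00000000e+00]] [[297.31863964   0.         252.89828868]
 [  0.         297.31863964 187.14425204]
 [  0.           0.           1.        ]]
```

View pics/w1.png

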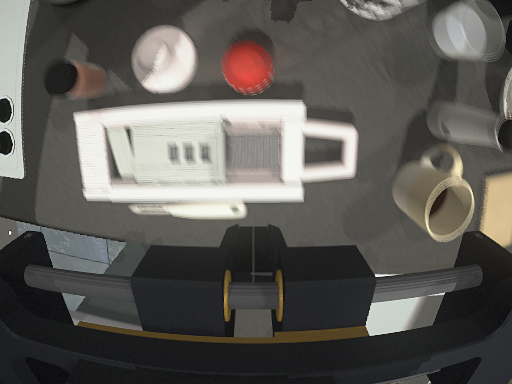

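The wrist view shows the slicer level, with its left end at x≈78, the lip at x≈222 (rows 118–183), the pad area x 225–283, and the cross piece x 283–303. It is slightly blurred, so I'll take a settled one and enlarge it.

```bash
python3 -m jog '[0,0,0,0,0,0.5,0, 0,0,0,0,0,0.5,0, 0,0,0,0,0,0,0, 0,0,0,0,0,0,0, 0,0,0,0,0,0,0]'
cat >> h.py <<'E'
def wonz(s,w,uv,z):
    K=w['intrinsics'];x=(uv[0]-K[0,2])/K[0,0];y=(uv[1]-K[1,2])/K[1,1];r=np.hypot(x,y)+1e-9
    d=np.array([np.sin(r)*x/r,np.sin(r)*y/r,np.cos(r)])
    T=w['T_tool_cam'];R=np.array(s['orientation']);p=np.array(s['position'])
    o=R@T[:3,3]+p;d=R@T[:3,:3]@d;return o+d*(z-o[2])/d[2]
E
python3 - <<'E'
from station import status, snapshot
import cv2,pickle
s=status.read_state();w=snapshot('wrist')
pickle.dump((s,w),open('w2.pkl','wb'));cv2.imwrite('pics/w2.png',cv2.resize(w['frame'][70:270,30:430],None,fx=2,fy=2,interpolation=cv2.INTER_CUBIC))
print(s['position'],s['contact_force'])
E
```

```text
time: 2.08
position: [0.5126, -0.2566, 0.1409]
orientation: [[0.994, 0.109, 0.003], [0.109, -0.994, -0.002], [0.003, 0.003, -1.0]]
contact_force: [-0.3, 0.2, -0.1]
finger_gap: 0.0006
finger_force: 0.0
[ 0.51258519 -0.25661234  0.14091121] [-0.26992086  0.15302663 -0.1010941 ]
```

View pics/w2.png

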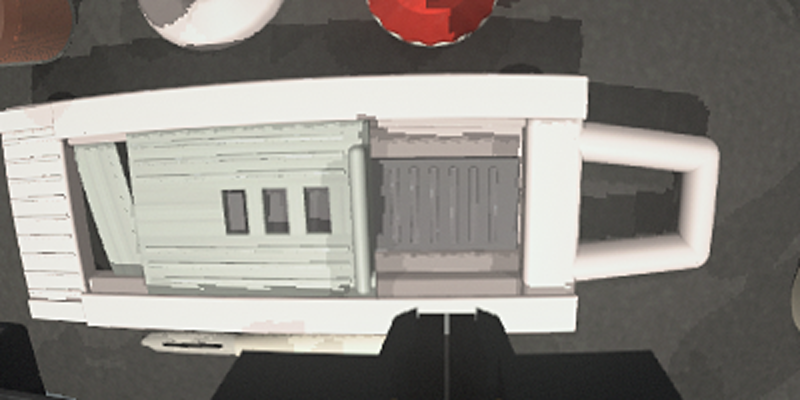

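The sharp view (2× crop) shows the lip top from x≈351–368, rows 147–292, the bar at rows 158–250 and x 378–522, and the cross piece at x 522–580.

Run:
```python
from h import *
s,w=pickle.load(open('w2.pkl','rb'))
P=lambda u,v,z: wonz(s,w,(30+u/2,70+v/2),z)
a=0.1105;Y=np.array([-np.sin(a),np.cos(a)]);X=np.array([Y[1],-Y[0]])
p=s['position'][:2]
for k,v in {'lipT':(368,148,.052),'lipB':(372,290,.052),'barLT':(382,158,.0225),'barLB':(382,250,.0225),'barRT':(522,158,.0225),'barRB':(520,250,.0225),'crossInT':(525,122,.029),'crossInB':(524,290,.029),'crossOutT':(582,122,.029),'crossOutB':(577,290,.029),'railT':(587,78,.0345),'railB':(577,326,.0345),'frontT':(130,135,.029),'frontB':(147,290,.029)}.items():
    q=P(*v);e=q[:2]-p;print(k,q.round(4),'rel slicer axes x,y mm',(1e3*e@X).round(1),(1e3*e@Y).round(1))
```

```text
lipT [ 0.5476 -0.2219  0.052 ] rel slicer axes x,y mm 38.6 30.6
lipB [ 0.4868 -0.2281  0.052 ] rel slicer axes x,y mm -22.4 31.2
barLT [ 0.5388 -0.2254  0.0225] rel slicer axes x,y mm 29.5 28.2
barLB [ 0.4952 -0.2289  0.0225] rel slicer axes x,y mm -14.2 29.5
barRT [ 0.5457 -0.2883  0.0225] rel slicer axes x,y mm 29.4 -35.1
barRB [ 0.5022 -0.2935  0.0225] rel slicer axes x,y mm -14.4 -35.6
crossInT [ 0.5628 -0.2865  0.029 ] rel slicer axes x,y mm 46.6 -35.2
crossInB [ 0.4848 -0.2973  0.029 ] rel slicer axes x,y mm -32.1 -37.4
crossOutT [ 0.5661 -0.3118  0.029 ] rel slicer axes x,y mm 47.1 -60.8
crossOutB [ 0.4872 -0.3229  0.029 ] rel slicer axes x,y mm -32.5 -63.1
railT [ 0.5858 -0.3099  0.0345] rel slicer axes x,y mm 66.9 -61.1
railB [ 0.4709 -0.3248  0.0345] rel slicer axes x,y mm -48.9 -63.2
frontT [ 0.5412 -0.102   0.029 ] rel slicer axes x,y mm 45.5 150.5
frontB [ 0.4619 -0.1086  0.029 ] rel slicer axes x,y mm -34.0 152.7
```

```bash
python3 -m jog '[0,0,0,0.077,-0.04,0.3,0, 0,0,0,0,0,0.4,0, 0,0,0,0,0,0.3,0, 0,0,0,0,0,0.12,0, 0,0,0,0,0,0,0, 0,0,0,0,0,0,0, 0,0,0,0,0,0,0]'
```

```text
time: 3.0
position: [0.5196, -0.2514, 0.0279]
orientation: [[0.994, 0.11, 0.002], [0.11, -0.994, -0.001], [0.001, 0.001, -1.0]]
contact_force: [0.4, -0.5, -0.5]
finger_gap: 0.0004
finger_force: 0.0
```

```bash
python3 -m jog '[0,0,0,0,0,0.04,0, 0,0,0,0,0,0.03,0, 0,0,0,0,0,0.03,0, 0,0,0,0,0,0.015,0, 0,0,0,0,0,0,0, 0,0,0,0,0,0,0, 0,0,0,0,0,0,0]'
```

```text
time: 3.88
position: [0.5194, -0.2513, 0.0158]
orientation: [[0.994, 0.11, 0.001], [0.11, -0.994, -0.001], [0.001, 0.001, -1.0]]
contact_force: [-0.8, -0.5, 6.7]
finger_gap: 0.0007
finger_force: 3.9
```

```bash
python3 -m jog '[0,0,0,0,-0.03,0.005,0, 0,0,0,0,-0.03,0,0, 0,0,0,0,-0.03,0,0, 0,0,0,0,-0.02,0,0, 0,0,0,0,0,0,0, 0,0,0,0,0,0,0]'
```

```text
time: 4.62
position: [0.5188, -0.2414, 0.0159]
orientation: [[0.994, 0.11, 0.003], [0.11, -0.994, -0.003], [0.002, 0.003, -1.0]]
contact_force: [-0.6, -3.6, 7.5]
finger_gap: 0.0004
finger_force: 4.2
```

```bash
python3 -m jog '[0,0,0,0,-0.04,0.003,0, 0,0,0,0,-0.04,0,0, 0,0,0,0,-0.04,0,0, 0,0,0,0,-0.04,0,0, 0,0,0,0,-0.04,0,0, 0,0,0,0,-0.04,0,0, 0,0,0,0,-0.04,0,0, 0,0,0,0,0,0,0, 0,0,0,0,0,0,0]'
```

```text
time: 5.75
position: [0.5161, -0.2139, 0.0159]
orientation: [[0.994, 0.11, 0.004], [0.11, -0.994, -0.003], [0.003, 0.004, -1.0]]
contact_force: [0.4, -3.6, 10.7]
finger_gap: 0.0002
finger_force: 5.3
```

```bash
python3 -m jog '[0,0,0,0,-0.03,0,0, 0,0,0,0,-0.03,0,0, 0,0,0,0,-0.02,0,0, 0,0,0,0,0,0,0, 0,0,0,0,0,0,0]'
python3 - <<'E'
from station import status, snapshot
import cv2,pickle
s=status.read_state();w=snapshot('wrist')
pickle.dump((s,w),open('w3.pkl','wb'));cv2.imwrite('pics/w3.png',cv2.resize(w['frame'][50:250,30:430],None,fx=2,fy=2,interpolation=cv2.INTER_CUBIC))
E
```

```text
time: 6.38
position: [0.5153, -0.2061, 0.0159]
orientation: [[0.994, 0.109, 0.004], [0.11, -0.994, -0.004], [0.003, 0.004, -1.0]]
contact_force: [0.5, -5.2, 9.7]
finger_gap: 0.0004
finger_force: 5.3
```

View pics/w3.png

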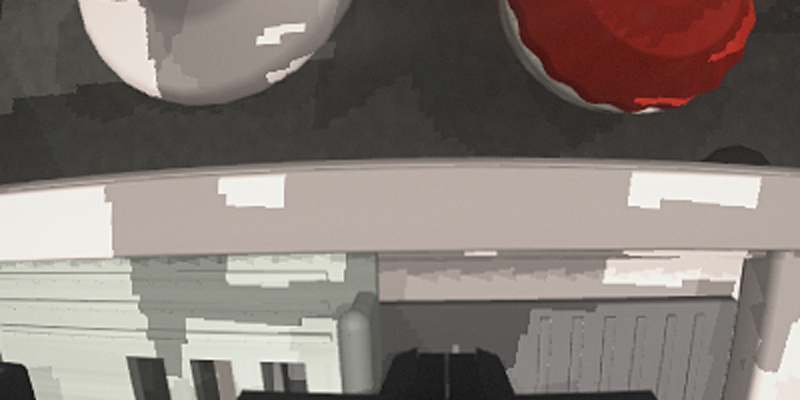

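The fingers (x 383–515) are against the lip base at x≈378 and the plate has moved well forward. I'll finish gently against the stop.

```bash
python3 -m jog '[0,0,0,0,-0.02,0,0, 0,0,0,0,-0.01,0,0, 0,0,0,0,0,0,0, 0,0,0,0,0,0,0]'; python3 -m jog '[0,0,0,0,-0.01,0,0, 0,0,0,0,0,0,0, 0,0,0,0,0,0,0]'
```

```text
time: 6.92
position: [0.5149, -0.2033, 0.0158]
orientation: [[0.994, 0.11, 0.004], [0.11, -0.994, -0.004], [0.003, 0.004, -1.0]]
contact_force: [1.0, -7.0, 9.3]
finger_gap: 0.0003
finger_force: 5.3
time: 7.3
position: [0.5149, -0.2023, 0.0159]
orientation: [[0.994, 0.11, 0.004], [0.11, -0.994, -0.004], [0.003, 0.004, -1.0]]
contact_force: [-0.6, -7.0, 8.8]
finger_gap: 0.0003
finger_force: 5.3
```

```bash
python3 -m jog '[0,0,0,0,-0.01,0,0, 0,0,0,0,0,0,0, 0,0,0,0,0,0,0]'; python3 -m jog '[0,0,0,0,-0.01,0,0, 0,0,0,0,0,0,0, 0,0,0,0,0,0,0]'
```

```text
time: 7.68
position: [0.5147, -0.2013, 0.0158]
orientation: [[0.994, 0.11, 0.004], [0.11, -0.994, -0.004], [0.003, 0.004, -1.0]]
contact_force: [0.0, -6.4, 9.6]
finger_gap: 0.0007
finger_force: 5.3
time: 8.05
position: [0.5146, -0.2003, 0.0158]
orientation: [[0.994, 0.11, 0.004], [0.11, -0.994, -0.004], [0.003, 0.004, -1.0]]
contact_force: [-0.0, -6.8, 9.6]
finger_gap: 0.0005
finger_force: 5.3
```

```bash
python3 -m jog '[0,0,0,0,-0.01,0,0, 0,0,0,0,0,0,0, 0,0,0,0,0,0,0]'
```

```text
time: 8.43
position: [0.5145, -0.1993, 0.0158]
orientation: [[0.994, 0.11, 0.004], [0.11, -0.994, -0.004], [0.003, 0.004, -1.0]]
contact_force: [-0.2, -6.9, 9.0]
finger_gap: 0.0004
finger_force: 5.3
```

```bash
python3 -m jog '[0,0,0,0,-0.01,0,0, 0,0,0,0,0,0,0, 0,0,0,0,0,0,0]';python3 -m jog '[0,0,0,0,-0.01,0,0, 0,0,0,0,0,0,0, 0,0,0,0,0,0,0]'
```

```text
time: 8.8
position: [0.5145, -0.1987, 0.0159]
orientation: [[0.994, 0.109, 0.004], [0.109, -0.994, -0.005], [0.004, 0.005, -1.0]]
contact_force: [1.1, -8.7, 8.2]
finger_gap: 0.0005
finger_force: 7.4
time: 9.18
position: [0.5148, -0.1985, 0.0159]
orientation: [[0.994, 0.109, 0.005], [0.109, -0.994, -0.006], [0.005, 0.006, -1.0]]
contact_force: [2.5, -12.4, 5.6]
finger_gap: 0.0005
finger_force: 9.4
```

```bash
python3 -m jog '[0,0,0,0,-0.01,0,0, 0,0,0,0,0,0,0, 0,0,0,0,0,0,0]'
```

```text
time: 9.55
position: [0.5151, -0.1983, 0.0162]
orientation: [[0.994, 0.109, 0.007], [0.109, -0.994, -0.007], [0.006, 0.008, -1.0]]
contact_force: [3.6, -17.0, 5.1]
finger_gap: 0.0005
finger_force: 11.0
```

Hard stop reached. Next: ease back while still pressing, then lift.

```bash
python3 -m jog '[0,0,0,0,0.03,0,0, 0,0,0,0,0.02,0,0, 0,0,0,0,0,0,0, 0,0,0,0,0,-0.03,0, 0,0,0,0,0,-0.05,0, 0,0,0,0,0.02,-0.1,0, 0,0,0,0,0,-0.3,0, 0,0,0,0,0,-0.5,0, 0,0,0,0,0,-0.1,0, 0,0,0,0,0,0,0]'; python3 -m jog '[0,0,0,0,0,0,0, 0,0,0,0,0,0,0]'
python3 - <<'E'
from station import status, snapshot
import cv2,pickle
s=status.read_state();w=snapshot('wrist')
pickle.dump((s,w),open('w4.pkl','wb'));cv2.imwrite('pics/w4.png',cv2.resize(w['frame'][70:270,30:430],None,fx=2,fy=2,interpolation=cv2.INTER_CUBIC))
E
```

```text
time: 10.8
position: [0.5134, -0.2014, 0.1224]
orientation: [[0.994, 0.109, -0.0], [0.109, -0.994, -0.0], [-0.0, 0.0, -1.0]]
contact_force: [-0.8, -0.2, 0.0]
finger_gap: 0.0006
finger_force: 0.0
time: 11.05
position: [0.5132, -0.2012, 0.1213]
orientation: [[0.994, 0.109, -0.002], [0.109, -0.994, 0.001], [-0.002, -0.001, -1.0]]
contact_force: [-0.2, 0.2, 0.1]
finger_gap: 0.0007
finger_force: 0.0
```

View pics/w4.png

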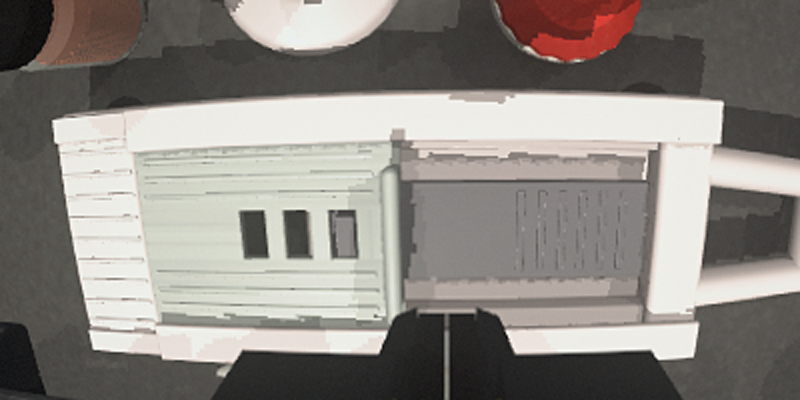

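The plate meets the deck edge at x≈135–155 and the nose fills the rear (home) window at (343,235). The blade is covered and the bystanders have not moved.

```bash
python3 -c "
from station import sign_off
print(sign_off())"
```

```text
the job is handed in; nothing more can be done
None
```

The guard plate is fully home over the blade with the catch in the home window, as seen in the last wrist image. The catch was held down past the middle notch, and the job is handed in; no verdict was returned.

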